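# Zero the drag hand of a rubber hardness tester and hold the full test load

## Robot

A 7-joint arm with a two-finger parallel gripper is mounted at the origin on the work surface; the furniture and walls round the work are solid. World frame = base frame: x ahead of the robot, y to its left, z up, the work surface at z = 0. Lengths are in m, angles in rad, forces in N, time in s.
With the tool pointing down it reaches from about 0.4 to 0.85 m from the base axis. Payload 4.5 kg.
Tool frame: the origin (TCP) lies midway between the tips of the shut fingers; the grasp point (between the pads) lies 19 mm behind it (r.grip_point_offset is the distance from the TCP to the grasp point, in m); z points along the fingers, y is the line along which they close (so a half turn about z gives the same grasp; the last joint's range is limited). The gripper opens to 88 mm and grips with 3 to 60 N. Pads are 18 mm wide; open, the fingers measure 123 mm over their backs; the gripper's body (75 mm by 187 mm) begins 45 mm behind the grasp point.
Start: joints at [-1.123, 0.689, -0.195, 1.565, 0.157, 0.902, -0.215], TCP at [0.251, 0.572, 0.239] pointing down, gripper open.
Joint ranges: [-3.01, 3.01], [-0.46, 2.08], [-1.47, 1.51], [0.13, 2.56], [-1, 4.14], [0.04, 2.09], [-2.66, 2.66]. Speed limits (rad/s): [2.57, 2.57, 3.14, 3.14, 3.14, 3.14, 3.14].

## Interface

Orientations are given as a unit quaternion [x, y, z, w].
In Python, from plant import r, optics gives the robot as it stands.
- The arm moves only by the shell command python3 -m pendant 'ROWS' [OPENING] [FORCE]. ROWS is JSON, a list of rows, each a list of 6 numbers: the shift along the tool's x, y, z as a fraction of full scale, then the turn, a rotation vector about the tool's x, y, z as a fraction of full scale. A call has 1 to 5 rows; each row shifts and turns the commanded pose from where the row before left it, along the tool's axes as they then stand; what a row does not reach is not made up. Full scale, the value 1, is 0.025 m for a shift and pi rad for a turn. A row lasts 1/12 s, in which the tool goes at most 41.7 mm and 7.16 degrees, less where a joint would pass 70% of its speed; a pose out of reach is approached as far as the arm can. A call with a number of a shift or a turn outside -1 to 1 is refused whole. A call with a gripper value outside its range is refused whole. OPENING is the opening, from -1 (shut) to 1 (fully open), set as the call begins (- or left out, the last holds). The fingers move at their own pace and stop on an object; FORCE is the grip in N (left out, the last holds). Time passes only in rows, so rows that do not move let the fingers close. It gives the time, the measured TCP pose, the force, the opening and the grip force at its end, in the units of the state.
- r.get_state(): the state, without advancing time (a new reading comes with each control period).
- optics.snapshot(name): name is "scene" or "side" or "wrist"; returns (picture, depth): 480x640x3 uint8, blue, green, red; 480x640 float32, m along the optical axis (not along the pixel's ray), 0 where there is no reading.
- optics.calibration(name): a dict with "vfov" (degrees; the focal length in pixels is half the picture's height over the tangent of half this angle, whatever the lens; pixels are square), "cx", "cy" (the principal point, pixels), "cam_to_world" (4x4, takes a point from camera to world coordinates); the wrist camera has in their place "tool_from_camera" (4x4, takes a point from camera to tool coordinates, whose origin is the TCP and whose axes are the flange's). Camera axes: x right, y up, looking along -z (the intrinsics and any distortion apply to the point x, -y, -z); pixel columns grow to the right and rows downward; lengths in m; the calibration is good to about 2 mm. A picture is of the moment at which its call begins: read the wrist's pose just before it. calibration takes no time and is no camera call.
- r.finish_job(): hands the job in; it is judged then, once.
The state is a dict: "clock": time; "q": joint angles; "qd": joint speeds; "joint_torque": joint torques, N m; "tool_pos": TCP position; "eef_rot": TCP orientation; "contact_force": force on the tool from outside, world axes, zero at the start; "moment": the same for the moment, N m; "opening": opening from 0.0 (shut) to 1.0 (fully open); "finger_force": force on a finger pad.
Only numpy, scipy, OpenCV 4.12 (cv2) and the standard library are available. Lean on these libraries where they do the work, as an engineer would, in place of code of your own. Each camera call takes 0.05 s, during which the arm holds its last target. There are 200 camera calls.

## Task

Start a hardness reading on the rubber post that stands in the bench tester: first turn the small knob on the gauge anticlockwise, fully home on its zero stop, to wipe the old peak reading. Then swing the spring-return load lever clockwise past its first and second click to the third (three dots), not beyond it, and finish holding it there against its spring so that I can take the reading: do not let go of it. Leave the specimen and the other things on the bench where they stand.

Things in the scene. Friction and masses are not known exactly. Their poses are not given: they have to be found in the camera images.
- tester: Bench hardness tester, fixed: white C-frame on a grey base 130 (x) by 224 (y) mm, flat top at z = 150 mm. Origin: centre of its underside; own -x is its front (faces the robot), +y its left, z up. On top, turning about vertical axes: left (own y +62 mm) the gauge, 72 mm across, crystal at z = 182.5 mm (it sinks 9 mm under full load); right (own y -60 mm) the load dial. Clockwise: from above.
- knob_grip (a point): Middle of the reset knob, on the gauge's axis, z = 194 mm: a black knurled round knob, 20 mm across, from z = 184.5 to 202.5 mm, 2 mm clear of the crystal. It sits on the arbor of the drag hand (the thin hand with a small flag at its end).
- reset_knob (a joint): Angle (rad) of reset knob and drag hand: 0 at the zero stop (hard stop), growing clockwise. Stays where it is left (friction 0.01 Nm). At the start it shows the last test's peak, 0.6 to 1.3; turning the knob anticlockwise takes it home. When the load rises the live hand pushes it along.
- load_dial (a joint): Angle (rad) of the load dial: 0 at rest, growing clockwise. Clicks at 0.42 (one dot, indenter touches), 0.84 (two dots), 1.26 (three dots, full load), with a bump after each (crest of the last at 1.47); stop at 1.58. A spring returns it to 0 from every click: 0.07 Nm at rest to 0.3 Nm at the third; bumps add 0.07 Nm: 1 to 7 N at the finger post.
- lever_grip (a point): Middle of the finger post on the load lever, z = 186 mm: upright black round post, 16 mm across, from z = 169 to 199 mm, on a flat steel bar 10 mm wide (its top at z = 169 mm). It stands 50 mm from the dial's axis and turns with it: at rest at the front right of the axis, at the third click at the front left.
- dial_axis (a point): Point on the dial's vertical axis, 175 mm above the worktop; fixed. The hub there is 26 mm across and 178 mm high.
- dial_lever: The turning part of the load dial: hub, lever and finger post in one piece. Its origin lies on the dial's axis at worktop level; the lever points along its own -x.
- indenter: Sprung steel pin under the head, over the specimen, 7 mm thick, tip at z = 74 mm at rest. The dial lowers it 3 mm a click on to the specimen and then tightens its spring (about 9 N at the third click). Origin: on its axis, near z = 0.
- live_hand (a joint): Reading of the gauge's live hand (broad black hand under the drag hand) in rad, clockwise from 0: about 0 up to the first click, about 1.05 at the third.
- live_tip (a point): Tip of the live hand, 24 mm from the gauge's axis.
- drag_tip (a point): Flag of the drag hand, 28 mm from the gauge's axis.
- anvil (a point): Centre of the anvil's top, 34 mm above the worktop, inside a low locating lip; the specimen stands on it.
- specimen: The specimen under test: black rubber post, 26 mm across, 37 mm tall, upright on the anvil. Origin: centre of its underside. Already in place, not to be handled.
- spare_post_a: A like rubber post, 26 mm across, 37 mm tall, waiting on the bench in front of the tester. Leave alone.
- spare_post_b: A like rubber post, 25 mm across, 37 mm tall, waiting on the bench in front of the tester. Leave alone.
- beaker: Glass beaker, 74 mm across, 92 mm tall, to the right of the tester. Leave alone.
- tweezers: Steel tweezers, 16 by 127 by 9 mm, lying flat in front of the tester. Leave alone.

How it is judged:
By the outcome, as a careful person would: the job done as asked, in the order asked, and still so for the second after the job is handed in, while the arm keeps its last pose, push and grip.
It also fails if it takes over 48 s, if anything falls off the work surface, if the arm or the gripper's body presses on something with over 40 N, if the wrist force passes 120 N, or if a joint passes its speed limit or range.

## Working session

There is one attempt and no reset: what is moved stays moved. The work goes in short steps, Python scripts to look and compute and a shell command to move; the robot and the scene stay as the last step left them, time stands still between calls to the robot, and variables do not carry over. Pictures are saved under pics/ and viewed, at most 10 in all, crops included, and the job is handed in when it is done.

```bash
mkdir -p pics; ls; python3 - <<'E'
from plant import r,optics
import cv2,numpy as np
for n in("scene","side"):
    p,d=optics.snapshot(n);cv2.imwrite(f"pics/{n}0.png",p);np.save(f"pics/{n}0.npy",d);c=optics.calibration(n);print(n,c)
print(optics.calibration("wrist"));print(r.get_state())
E
```

```text
pics
scene {'vfov': 49.113215595340996, 'cx': 320.65425969772804, 'cy': 241.29073613265007, 'cam_to_world': array([[-0.85363962,  0.21902621, -0.47257477,  0.11872172],
       [-0.52075183, -0.37771851,  0.7656019 ,  0.20422806],
       [-0.01081335,  0.89964229,  0.43649379,  0.50651191],
       [ 0.        ,  0.        ,  0.        ,  1.        ]])}
side {'vfov': 46.84844658917071, 'cx': 323.23834948217217, 'cy': 238.37918376016975, 'cam_to_world': array([[-0.99498377, -0.08425811,  0.05392463,  0.57285269],
       [ 0.10002855, -0.83120382,  0.54689532,  0.10248352],
       [-0.00125801,  0.54954597,  0.83546253,  0.94151025],
       [ 0.        ,  0.        ,  0.        ,  1.        ]])}
{'vfov': 67.49128333745837, 'cx': 321.91758737793305, 'cy': 236.93332185013693, 'tool_from_camera': array([[ 1.43137686e-04,  9.49639770e-01,  3.13343721e-01,
         8.11056451e-02],
       [ 9.99999945e-01, -2.29342310e-04,  2.38252422e-04,
         1.89420174e-03],
       [ 2.98116948e-04,  3.13343670e-01, -9.49639750e-01,
        -1.45754497e-01],
       [ 0.00000000e+00,  0.00000000e+00,  0.00000000e+00,
         1.00000000e+00]])}
{'clock': 0.1, 'q': array([-1.12322158,  0.68989468, -0.19455889,  1.56624583,  0.15731895,
        0.90252287, -0.21504431]), 'qd': array([-0.00032199, -0.00066283,  0.0005516 , -0.00233253,  0.00062755,
       -0.00134668, -0.00040129]), 'joint_torque': array([-3.20415209e-03, -5.28507936e+01, -1.27154253e+00, -1.53835541e+01,
       -5.26426511e-02,  1.98696944e-03,  2.03965561e-05]), 'tool_pos': array([0.25108646, 0.57171406, 0.23799308]), 'eef_rot': array([ 2.05329223e-01,  9.78692602e-01, -8.29603693e-04, -1.14512030e-04]), 'contact_force': array([0.06828675, 0.91507972, 0.00344425]), 'moment': array([-0.04195139,  0.03545389, -0.01189903]), 'finger_force': 0.0, 'opening': 0.9966489767451194}
```

View pics/scene0.png

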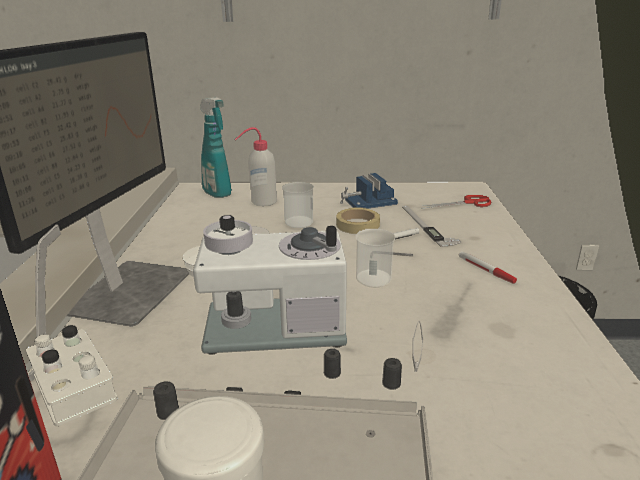

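View pics/side0.png

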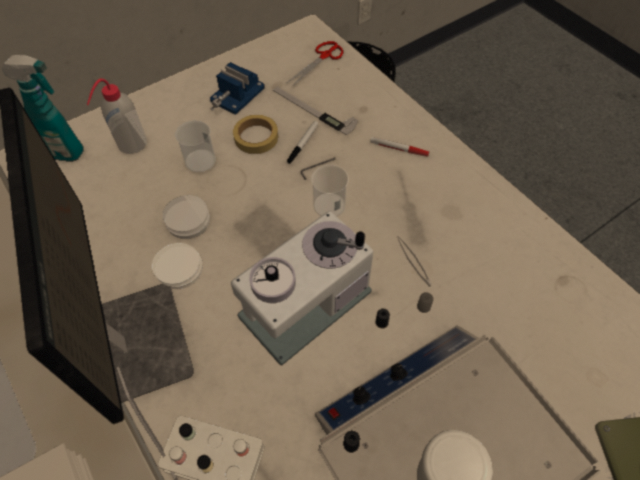

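The scene view shows the tester with the gauge at about (228,233), its knob at (227,222), the dial hub at (311,236) and the post at (331,236). In the side view, the knob is at (271,272), the hub at (333,240) and the post at (360,240). Next I'll enlarge both and deproject.

```bash
cat > h.py <<'E'
import numpy as np,cv2
from plant import r,optics
from scipy.spatial.transform import Rotation as R
def cam(n):
    c=optics.calibration(n);f=240/np.tan(np.radians(c["vfov"]/2))
    if n=="wrist":
        s=r.get_state();T=np.eye(4);T[:3,:3]=R.from_quat(s["eef_rot"]).as_matrix();T[:3,3]=s["tool_pos"];M=T@c["tool_from_camera"]
    else: M=c["cam_to_world"]
    return f,c["cx"],c["cy"],M
def atz(C,u,v,z):
    f,cx,cy,M=C;d=M[:3,:3]@np.array([(u-cx)/f,-(v-cy)/f,-1]);o=M[:3,3];return o+d*(z-o[2])/d[2]
def proj(C,P):
    f,cx,cy,M=C;p=np.linalg.inv(M)@np.append(P,1);return np.array([cx-f*p[0]/p[2],cy+f*p[1]/p[2]])
E
python3 - <<'E'
from h import *
a=cv2.imread("pics/side0.png")[205:325,225:385];b=cv2.imread("pics/scene0.png")[200:300,190:350]
cv2.imwrite("pics/crop0.png",np.vstack([cv2.resize(a,None,fx=4.5,fy=4.5,interpolation=2)[:300*2],])[:600])
S=cam("side");K=cam("scene")
print("side knob top",atz(S,271,270,.2025),"post top",atz(S,360,235,.199),"hub",atz(S,333,239,.178))
print("scene knob top",atz(K,227,218,.2025),"post top",atz(K,331,228,.199),"hub",atz(K,311,229,.178))
E
```

```text
side knob top [ 0.61097589 -0.33141935  0.2025    ] post top [ 0.46536837 -0.38407549  0.199     ] hub [ 0.50768521 -0.39447006  0.178     ]
scene knob top [ 0.60746237 -0.32688365  0.2025    ] post top [ 0.46141687 -0.37924604  0.199     ] hub [ 0.50905729 -0.40088271  0.178     ]
```

View pics/crop0.png

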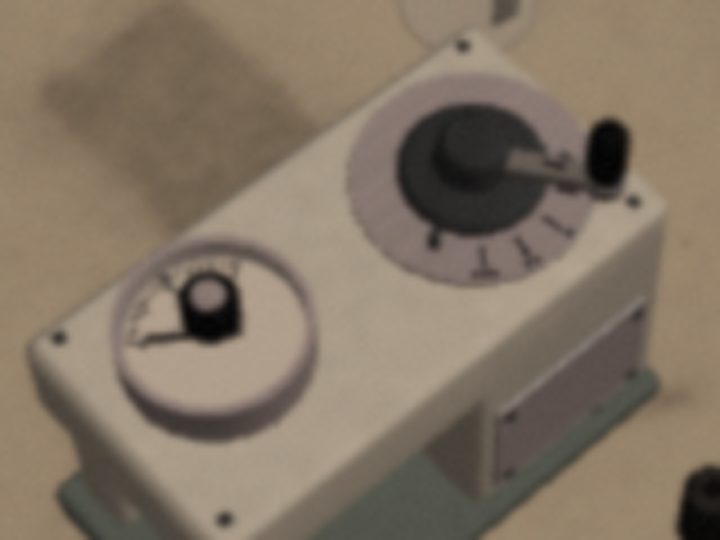

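The crop agrees with the given sizes: knob to hub is 121 mm (nominal 122), and post to hub is 51 mm (nominal 50). Before travelling I'll check for tall obstacles and work out the move.

```bash
python3 - <<'E'
from h import *
g={}
for n in("scene","side"):
    d=np.load(f"pics/{n}0.npy");f,cx,cy,M=cam(n);v,u=np.mgrid[:480,:640]
    P=np.stack([(u-cx)/f*d,-(v-cy)/f*d,-d,np.ones_like(d)],-1)[d>0]@M.T
    for x,y,z,_ in P[(P[:,2]>.1)]:
        k=(round(x/.1),round(y/.1));g[k]=max(g.get(k,0),z)
for i in range(0,12): print(i/10,[int(100*g.get((i,j),0)) for j in range(8,-9,-1)])
E
```

```text
0.0 [0, 0, 0, 0, 0, 0, 0, 0, 0, 0, 0, 0, 0, 0, 0, 0, 0]
0.1 [0, 0, 0, 0, 0, 0, 0, 50, 0, 0, 0, 0, 0, 0, 0, 0, 0]
0.2 [0, 0, 0, 0, 0, 0, 0, 0, 0, 0, 0, 0, 0, 0, 0, 0, 0]
0.3 [0, 0, 0, 0, 0, 0, 0, 0, 16, 16, 0, 0, 0, 0, 0, 0, 0]
0.4 [0, 0, 0, 0, 0, 0, 0, 0, 16, 16, 0, 0, 15, 0, 0, 0, 0]
0.5 [0, 0, 0, 0, 0, 0, 0, 0, 0, 10, 0, 15, 20, 15, 0, 0, 0]
0.6 [0, 0, 0, 0, 0, 0, 0, 14, 26, 0, 0, 20, 18, 0, 0, 0, 0]
0.7 [0, 0, 0, 0, 0, 0, 0, 0, 0, 0, 0, 15, 15, 0, 0, 0, 0]
0.8 [0, 0, 0, 0, 0, 0, 0, 0, 0, 44, 44, 0, 0, 0, 0, 0, 0]
0.9 [0, 0, 0, 0, 0, 0, 0, 0, 0, 14, 44, 44, 44, 44, 0, 0, 20]
1.0 [0, 0, 0, 0, 0, 0, 0, 0, 0, 14, 0, 0, 0, 0, 0, 0, 26]
1.1 [0, 0, 0, 0, 0, 0, 0, 0, 0, 0, 0, 0, 0, 0, 0, 0, 26]
```

```bash
R='[[0,0,-1,0,0,0.039],[0,0,-1,0,0,0.039],[0,0,-1,0,0,0.039],[0,0,-1,0,0,0.039],[0,0,-1,0,0,0.039]]'; true
python3 -m pendant '[[0,0,-1,0,0,0.039],[0,0,-1,0,0,0.039],[0,0,-1,0,0,0.039],[0,0,-1,0,0,0.039],[0,0,-1,0,0,0.039]]'
python3 -m pendant '[[0,0,0,0,0,0.039],[0,0,0,0,0,0.039],[0,0,0,0,0,0.039],[0,0,0,0,0,0.039],[0,0,0,0,0,0.039]]'
python3 -m pendant '[[0,0,0,0,0,0.039],[0,0,0,0,0,0.039],[0,0,0,0,0,0.039],[0,0,0,0,0,0.039],[0,0,0,0,0,0.039]]'
cat >> h.py <<'E'
def need(x,y,z=None):
    s=r.get_state();Q=R.from_quat(s["eef_rot"]);d=np.array([x,y,s["tool_pos"][2] if z is None else z])-s["tool_pos"]
    X=Q.as_matrix()[:,0];print("t",round(s["clock"],2),"pos",s["tool_pos"].round(4),"yaw",np.degrees(np.arctan2(X[1],X[0])).round(1),"zaxis",Q.as_matrix()[:,2].round(3),"q7",s["q"][6].round(2),"F",s["contact_force"].round(1),"open",round(s["opening"],3),round(s["finger_force"],1))
    print("tool shift in units of 25mm",(Q.inv().apply(d)/.025).round(3))
E
python3 -c "
from h import *
need(.47,.15);need(.55,-.34)"
```

```text
clock: 0.52
tool_pos: [0.251, 0.5719, 0.3645]
eef_rot: [0.494, 0.87, -0.001, -0.0]
contact_force: [0.5, 1.7, 0.2]
opening: 0.998
finger_force: 0.0
clock: 0.93
tool_pos: [0.251, 0.572, 0.3633]
eef_rot: [0.733, 0.68, -0.001, 0.0]
contact_force: [-0.4, 1.0, 0.8]
opening: 1.001
finger_force: 0.0
clock: 1.35
tool_pos: [0.251, 0.572, 0.3632]
eef_rot: [0.904, 0.428, -0.0, 0.0]
contact_force: [-0.4, -0.4, -0.7]
opening: 0.997
finger_force: 0.0
t 1.35 pos [0.251  0.572  0.3632] yaw 50.7 zaxis [-0.001 -0.001 -1.   ] q7 -1.75 F [-0.4 -0.4 -0.7] open 0.997 0.0
tool shift in units of 25mm [-7.4990e+00  1.7476e+01  1.3000e-02]
t 1.35 pos [0.251  0.572  0.3632] yaw 50.7 zaxis [-0.001 -0.001 -1.   ] q7 -1.75 F [-0.4 -0.4 -0.7] open 0.997 0.0
tool shift in units of 25mm [-2.0627e+01  3.2377e+01  3.2000e-02]
```

```bash
for i in 1 2 3; do python3 -m pendant '[[-0.417,0.97,0,0,0,0],[-0.417,0.97,0,0,0,0],[-0.417,0.97,0,0,0,0],[-0.417,0.97,0,0,0,0],[-0.417,0.97,0,0,0,0]]' >/dev/null; done
python3 -m pendant '[[-0.417,0.97,0,0,0,0],[-0.417,0.97,0,0,0,0],[-0.417,0.97,0,0,0,0]]'
for i in 1 2 3; do python3 -m pendant '[[-0.875,0.993,0,0,0,0],[-0.875,0.993,0,0,0,0],[-0.875,0.993,0,0,0,0],[-0.875,0.993,0,0,0,0],[-0.875,0.993,0,0,0,0]]'|tail -3 ; done
python3 -m pendant '[[0,0,0,0,0,-0.0001],[0,0,0,0,0,0],[0,0,0,0,0,0]]' >/dev/null
python3 - <<'E'
from h import *
need(.609,-.329)
C=cam("wrist");p,d=optics.snapshot("wrist");cv2.imwrite("pics/w1.png",p);np.save("pics/w1.npy",d);np.save("pics/w1M.npy",C[3])
for P in([.609,-.329,.2025],[.511,-.4,.178],[.463,-.381,.199]):print(proj(C,P))
E
```

```text
clock: 2.85
tool_pos: [0.4724, 0.1505, 0.3634]
eef_rot: [0.903, 0.431, -0.0, -0.0]
contact_force: [-0.2, -0.2, -0.2]
opening: 0.999
finger_force: 0.0
contact_force: [-0.4, -0.5, -0.3]
opening: 1.004
finger_force: 0.0
contact_force: [0.8, -0.1, 0.5]
opening: 0.998
finger_force: 0.0
contact_force: [0.9, -0.4, 0.5]
opening: 1.001
finger_force: 0.0
t 4.35 pos [ 0.5552 -0.3366  0.363 ] yaw 51.0 zaxis [-0.001  0.002 -1.   ] q7 -0.0 F [ 0.2 -0.  -0.4] open 1.0 0.0
tool shift in units of 25mm [ 1.590e+00  1.483e+00 -1.000e-03]
[365.99015519 172.90619534]
[327.65194402 285.28139289]
[277.19135044 309.13679958]
```

View pics/w1.png

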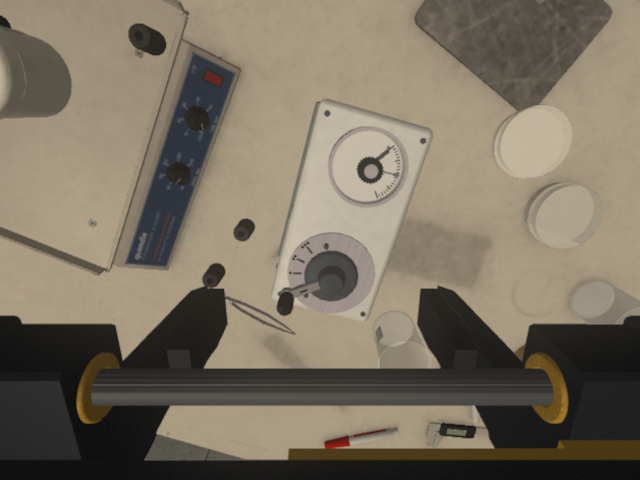

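The wrist view shows the knob top at about (371,172), the hub at (330,280), the post at (286,302), and the live and drag hands on the gauge. I'll enlarge it to refine these.

```bash
python3 - <<'E'
from h import *
p=cv2.imread("pics/w1.png");a=p[120:220,320:440];b=p[220:320,265:385]
cv2.imwrite("pics/w1c.png",np.hstack([cv2.resize(q,(400,400*100//120),interpolation=2) for q in(a,b)]))
E
```

```text
(no output)
```

View pics/w1c.png

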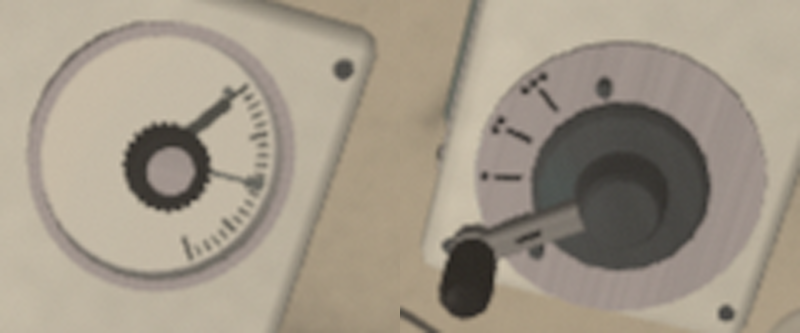

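```bash
python3 - <<'E'
from h import *
c=optics.calibration("wrist");f=240/np.tan(np.radians(c["vfov"]/2));C=(f,c["cx"],c["cy"],np.load("pics/w1M.npy"))
k=atz(C,371.3,171.3,.2025);h=atz(C,330.4,283.6,.178);p=atz(C,284.7,308.5,.199)
print(k,h,p,np.linalg.norm((k-h)[:2]),np.linalg.norm((p-h)[:2]),np.degrees(np.arctan2(*(p-h)[1::-1])),np.degrees(np.arctan2(*(k-h)[1::-1])))
need(k[0],k[1])
E
```

```text
[ 0.61330579 -0.33074068  0.2025    ] [ 0.51433669 -0.40028368  0.178     ] [ 0.46913789 -0.38505751  0.199     ] 0.12095913841081934 0.04769452032809817 161.3828096644542 35.09470992801776
t 4.4 pos [ 0.5555 -0.3359  0.3633] yaw 51.1 zaxis [-0.     0.002 -1.   ] q7 -0.0 F [ 0.8 -0.1 -0.3] open 0.998 0.0
tool shift in units of 25mm [ 1.613  1.67  -0.   ]
```

```bash
python3 -m pendant '[[0.8,0.83,0,0,0,0],[0.8,0.83,0,0,0,0]]' -0.1 6 >/dev/null
python3 -m pendant '[[0,0,0.9,0,0,0.039],[0,0,0.9,0,0,0.039],[0,0,0.9,0,0,0.039],[0,0,0.9,0,0,0.039],[0,0,0,0,0,0]]'
python3 -m pendant '[[0,0,0.9,0,0,0],[0,0,0.5,0,0,0],[0,0,0,0,0,0],[0,0,0,0,0,0]]'
python3 -c "
from h import *
need(.612,-.330,.189)
cv2.imwrite('pics/w2.png',cv2.resize(optics.snapshot('wrist')[0][150:450,120:520],(800,600)))"
```

```text
clock: 4.98
tool_pos: [0.6112, -0.3283, 0.2688]
eef_rot: [0.98, 0.199, -0.003, -0.004]
contact_force: [-0.5, 1.7, -0.9]
opening: 0.498
finger_force: 0.0
clock: 5.32
tool_pos: [0.6132, -0.3316, 0.2396]
eef_rot: [0.98, 0.201, 0.0, -0.0]
contact_force: [0.0, 0.2, 0.5]
opening: 0.45
finger_force: 0.0
t 5.32 pos [ 0.6132 -0.3316  0.2396] yaw 23.1 zaxis [ 0.001  0.001 -1.   ] q7 -0.43 F [0.  0.2 0.5] open 0.45 0.0
tool shift in units of 25mm [-0.02  -0.076  2.025]
```

View pics/w2.png

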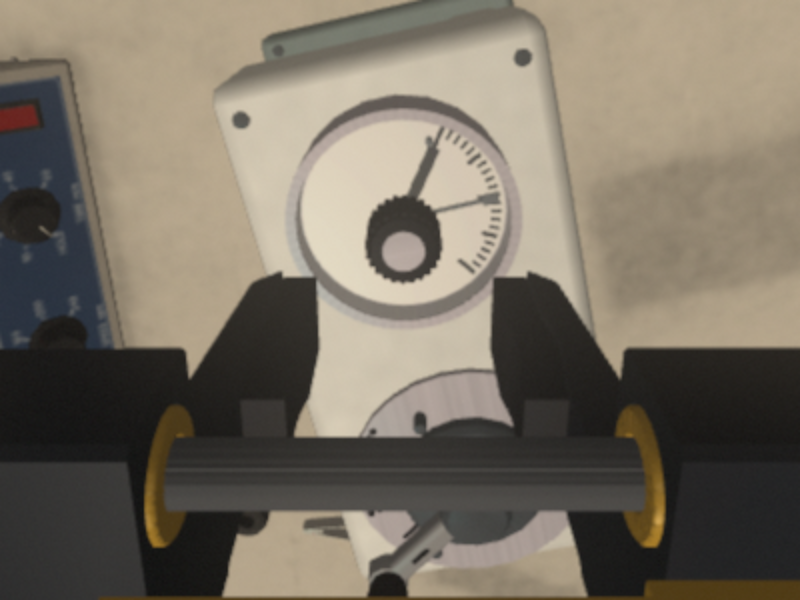

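The knob top is at crop (403,252), i.e. full-picture (321.5,276), and the finger gap is centred at crop x of about 405, so laterally it is fine. I'll check along tool x.

```bash
python3 -c "
from h import *
k=atz(cam('wrist'),321.5,276,.2025);print(k);need(k[0],k[1],.189)"
```

```text
[ 0.61280145 -0.33140114  0.2025    ]
t 5.37 pos [ 0.6135 -0.3323  0.2404] yaw 23.1 zaxis [ 0.002 -0.001 -1.   ] q7 -0.43 F [1.2 0.2 0.5] open 0.448 0.0
tool shift in units of 25mm [-0.016 -0.047  2.058]
```

```bash
python3 -m pendant '[[0,0,0.7,0,0,0],[0,0,0.7,0,0,0],[0,0,0.63,0,0,0],[0,0,0,0,0,0],[0,0,0,0,0,0]]'
python3 -m pendant '[[0,0,0,0,0,0],[0,0,0,0,0,0],[0,0,0,0,0,0],[0,0,0,0,0,0],[0,0,0,0,0,0]]' -1 6
python3 -c "
from h import *
need(.6128,-.3314,.189)"
```

```text
clock: 5.78
tool_pos: [0.6131, -0.3326, 0.189]
eef_rot: [0.98, 0.199, 0.0, 0.0]
contact_force: [-0.5, 0.5, 0.2]
opening: 0.449
finger_force: 0.0
clock: 6.2
tool_pos: [0.6128, -0.3318, 0.1893]
eef_rot: [0.98, 0.199, 0.0, -0.001]
contact_force: [-2.4, 3.3, 5.9]
opening: 0.225
finger_force: 6.0
t 6.2 pos [ 0.6128 -0.3318  0.1893] yaw 23.0 zaxis [ 0.001  0.001 -1.   ] q7 -0.4 F [-2.4  3.3  5.9] open 0.225 6.0
tool shift in units of 25mm [ 0.005 -0.015  0.01 ]
```

```bash
for i in 1 2; do python3 -m pendant '[[0,0,0,0,0,-0.039],[0,0,0,0,0,-0.039],[0,0,0,0,0,-0.039],[0,0,0,0,0,-0.039]]' >/dev/null; python3 -c "
from h import *
need(.6128,-.3314,.189);print(r.get_state()['moment'])"; done
python3 -m pendant '[[0,0,0,0,0,-0.03],[0,0,0,0,0,-0.03],[0,0,0,0,0,-0.03],[0,0,0,0,0,0]]' >/dev/null; python3 -c "
from h import *
need(.6128,-.3314,.189);print(r.get_state()['moment'])
cv2.imwrite('pics/w3.png',cv2.resize(optics.snapshot('wrist')[0][150:450,120:520],(800,600)))"
```

```text
t 6.53 pos [ 0.6126 -0.3316  0.1892] yaw 51.4 zaxis [ 0.     0.002 -1.   ] q7 -0.01 F [-2.6  3.   5.1] open 0.22 6.0
tool shift in units of 25mm [0.009 0.001 0.009]
[ 0.76648611  0.6563347  -0.0338648 ]
t 6.87 pos [ 0.6123 -0.3314  0.1891] yaw 79.5 zaxis [-0.001  0.002 -1.   ] q7 0.38 F [-3.6  2.4  3.4] open 0.223 6.0
tool shift in units of 25mm [0.004 0.019 0.004]
[ 0.61963783  0.72167325 -0.09717054]
t 7.2 pos [ 0.6122 -0.3325  0.1885] yaw 95.4 zaxis [-0.     0.001 -1.   ] q7 0.6 F [-3.   1.4  2.4] open 0.224 6.0
tool shift in units of 25mm [ 0.042  0.028 -0.021]
[ 0.27907631  0.52589172 -0.01956522]
```

View pics/w3.png

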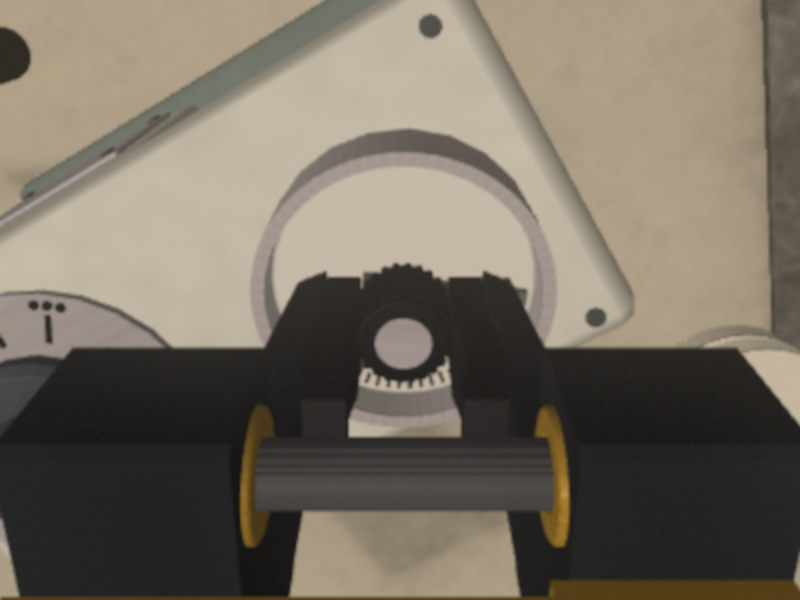

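The hands are hidden under the fingers. The knob has turned about 72°, so I'll give it a little more, then release, rise and look.

```bash
python3 -m pendant '[[0,0,0,0,0,-0.035],[0,0,0,0,0,-0.035],[0,0,0,0,0,0]]' >/dev/null; python3 -c "
from h import *
need(.6128,-.3314,.189);print(r.get_state()['moment'])"
python3 -m pendant '[[0,0,0,0,0,0],[0,0,0,0,0,0],[0,0,0,0,0,0],[0,0,0,0,0,0]]' -0.1 6 >/dev/null
python3 -m pendant '[[0,0,-1,0,0,0],[0,0,-1,0,0,0],[0,0,-1,0,0,0],[0,0,0,0,0,0],[0,0,0,0,0,0]]'
python3 -c "
from h import *
need(.6128,-.3314,.189)
np.save('pics/w4M.npy',cam('wrist')[3]);p=optics.snapshot('wrist')[0];cv2.imwrite('pics/w4f.png',p);cv2.imwrite('pics/w4.png',cv2.resize(p[130:370,160:480],(800,600)))"
```

```text
t 7.5 pos [ 0.6125 -0.333   0.1882] yaw 107.9 zaxis [ 0. -0. -1.] q7 0.77 F [-1.9  0.1  1.7] open 0.223 6.0
tool shift in units of 25mm [ 0.057  0.031 -0.032]
[ 0.00972153  0.46075729 -0.03659871]
clock: 8.25
tool_pos: [0.6136, -0.3332, 0.2646]
eef_rot: [0.589, 0.808, 0.0, 0.002]
contact_force: [-0.8, -0.0, 0.0]
opening: 0.453
finger_force: 0.0
t 8.25 pos [ 0.6136 -0.3332  0.2646] yaw 107.8 zaxis [ 0.003 -0.002 -1.   ] q7 0.77 F [-0.8 -0.   0. ] open 0.453 0.0
tool shift in units of 25mm [ 0.085 -0.015  3.025]
```

View pics/w4.png

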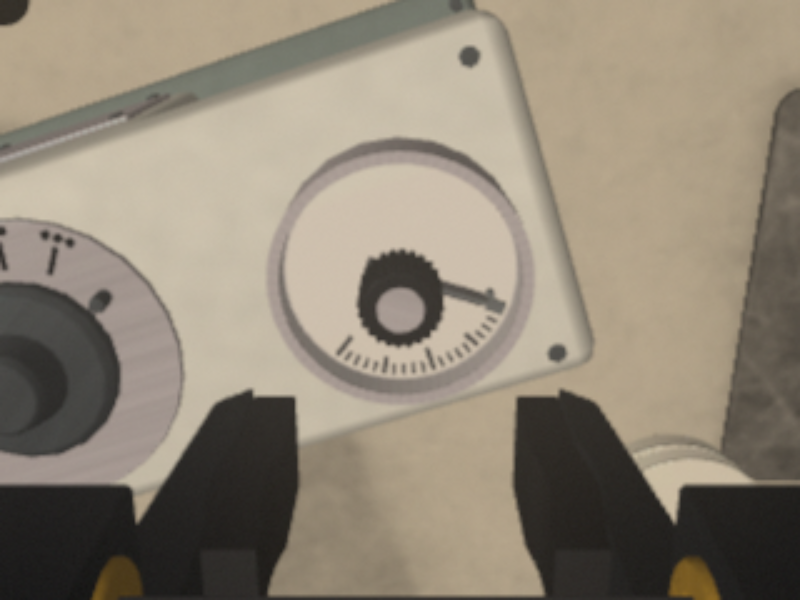

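The drag hand now lies on the live hand at zero, around crop (490,297), and no other hand shows on the dial face. Next I'll refine the dial axis from the tester's yaw.

```bash
python3 - <<'E'
from h import *
c=optics.calibration("wrist");f=240/np.tan(np.radians(c["vfov"]/2));C=(f,c["cx"],c["cy"],np.load("pics/w1M.npy"))
a=atz(C,422.9,140.7,.15);b=atz(C,362.8,313.9,.15);d=(a-b)[:2];print(np.linalg.norm(d),np.degrees(np.arctan2(d[1],d[0])))
u=d/np.linalg.norm(d);k=np.array([.6128,-.3314]);ax=k-.122*u;print("axis",ax)
for n,p,z in(("side",(330.6,236.6),.178),("scene",(311,229),.178)):print(n,atz(cam(n),*p,z))
ph=np.arctan2(u[1],u[0])+np.pi/2
for e in (.63,.0,-.63): print(np.degrees(ph+e),ax+.05*np.array([np.cos(ph+e),np.sin(ph+e)]))
print("post wrist",atz(C,284.7,308.5,.199))
p=ax+.05*np.array([np.cos(ph+.63),np.sin(ph+.63)]);need(p[0],p[1])
E
```

```text
0.19632489073428572 35.89839479468666
axis [ 0.51397292 -0.40293466]
side [ 0.51111207 -0.39958722  0.178     ]
scene [ 0.50905729 -0.40088271  0.178     ]
161.99473588792853 [ 0.46642151 -0.38747944]
125.89839479468667 [ 0.48465543 -0.36243176]
89.8020537014448 [ 0.51414566 -0.35293496]
post wrist [ 0.46913789 -0.38505751  0.199     ]
t 8.3 pos [ 0.6126 -0.3326  0.2629] yaw 107.9 zaxis [ 0. -0. -1.] q7 0.77 F [ 0.1 -0.3 -0.4] open 0.451 0.0
tool shift in units of 25mm [-2.97e-01 -6.24e+00 -2.00e-03]
```

```bash
python3 -m pendant '[[-0.05,-0.89,0,0,0,-0.03],[0,0,0,0,0,0]]' >/dev/null
python3 -c "
from h import *
need(.4675,-.386)"
```

```text
t 8.47 pos [ 0.5876 -0.3428  0.2613] yaw 113.2 zaxis [-0.006 -0.    -1.   ] q7 0.87 F [-0.7 -1.7 -0.5] open 0.446 0.0
tool shift in units of 25mm [ 0.305 -5.095  0.031]
```

```bash
python3 -m pendant '[[0.05,-0.85,0,0,0,0],[0.05,-0.85,0,0,0,0],[0.05,-0.85,0,0,0,0],[0.05,-0.85,0,0,0,0],[0.05,-0.85,0,0,0,0]]' >/dev/null
python3 -m pendant '[[0.05,-0.85,0,0,0,-0.0375],[0,0,0,0,0,-0.0375],[0,0,0,0,0,-0.0375],[0,0,0,0,0,-0.0375],[0,0,0,0,0,-0.0375]]' >/dev/null
python3 -m pendant '[[0,0,0,0,0,-0.0375],[0,0,0,0,0,-0.0375],[0,0,0,0,0,0],[0,0,0,0,0,0]]' >/dev/null
python3 -c "
from h import *
need(.4675,-.386,.173)
np.save('pics/w5M.npy',cam('wrist')[3]);p=optics.snapshot('wrist')[0];cv2.imwrite('pics/w5f.png',p);cv2.imwrite('pics/w5.png',cv2.resize(p[150:450,120:520],(800,600)))"
```

```text
t 9.63 pos [ 0.4716 -0.384   0.262 ] yaw 160.3 zaxis [-0.001  0.002 -1.   ] q7 1.67 F [-0.5  0.5 -0.7] open 0.447 0.0
tool shift in units of 25mm [ 0.121 -0.135  3.56 ]
```

View pics/w5.png

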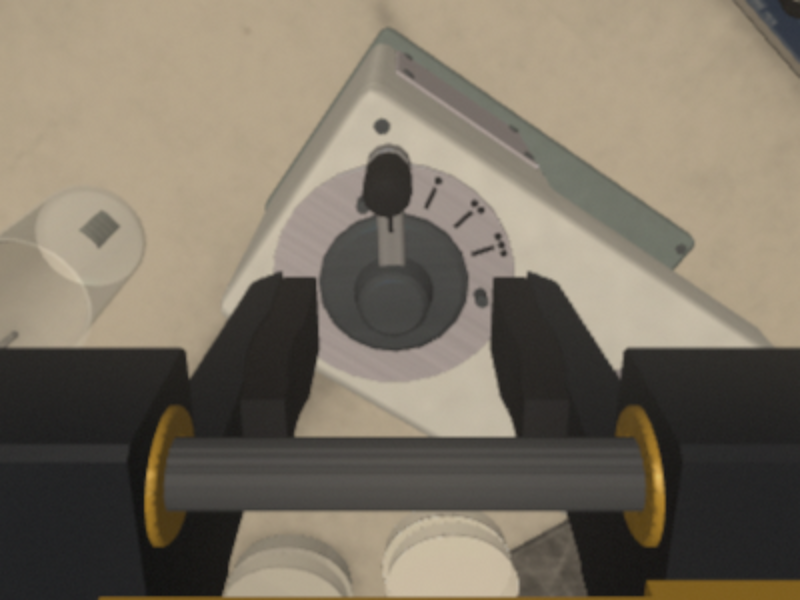

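The post top is at crop (387,191), i.e. full (313.5,245.5); the hub top is at crop (394,304), i.e. full (317,302). The lever lies almost exactly along tool x.

```bash
python3 -c "
from h import *
C=cam('wrist');p=atz(C,313.5,245.5,.199);h=atz(C,317,302,.178);print(p,h,np.linalg.norm((p-h)[:2]),np.degrees(np.arctan2(*(p-h)[1::-1])));need(p[0],p[1],.173)"
```

```text
[ 0.46434359 -0.38496547  0.199     ] [ 0.51237758 -0.40039153  0.178     ] 0.05045024033381765 162.19564315972357
t 9.68 pos [ 0.4716 -0.384   0.2622] yaw 160.3 zaxis [-0.001  0.001 -1.   ] q7 1.67 F [-0.1  0.5 -0.2] open 0.451 0.0
tool shift in units of 25mm [ 0.257 -0.136  3.568]
```

```bash
python3 -m pendant '[[0.25,-0.13,0.8,0,0,0],[0,0,0.9,0,0,0],[0,0,0.9,0,0,0],[0,0,0.94,0,0,0],[0,0,0,0,0,0]]' >/dev/null
python3 -m pendant '[[0,0,0,0,0,0],[0,0,0,0,0,0],[0,0,0,0,0,0]]' -0.1
python3 -m pendant '[[0,0,0,0,0,0],[0,0,0,0,0,0],[0,0,0,0,0,0],[0,0,0,0,0,0],[0,0,0,0,0,0]]' -1 25
python3 -c "
from h import *
need(.4645,-.385,.173)"
```

```text
clock: 10.35
tool_pos: [0.4658, -0.3858, 0.176]
eef_rot: [0.169, 0.986, -0.001, 0.001]
contact_force: [0.5, -0.7, 0.1]
opening: 0.45
finger_force: 0.0
clock: 10.77
tool_pos: [0.4646, -0.386, 0.175]
eef_rot: [0.169, 0.986, -0.001, 0.0]
contact_force: [-1.3, -0.9, 2.8]
opening: 0.174
finger_force: 25.0
t 10.77 pos [ 0.4646 -0.386   0.175 ] yaw 160.5 zaxis [ 0.    -0.001 -1.   ] q7 1.64 F [-1.3 -0.9  2.8] open 0.174 25.0
tool shift in units of 25mm [0.018 0.034 0.079]
```

```bash
cat > ang.py <<'E'
from h import *
s=r.get_state();d=s["tool_pos"][:2]-[.513,-.401];print("lever est from tcp",np.radians(162.8)-np.arctan2(d[1],d[0]),"rad; radius",np.linalg.norm(d));need(.4645,-.385,.175)
E
python3 -m pendant '[[-0.003,0.209,0,0,0,0.0333],[-0.003,0.209,0,0,0,0.0333],[-0.003,0.209,0,0,0,0.0333],[0,0,0,0,0,0]]' >/dev/null; python3 ang.py
python3 -m pendant '[[-0.003,0.209,0,0,0,0.0333],[-0.003,0.209,0,0,0,0.0333],[-0.003,0.209,0,0,0,0.0333],[0,0,0,0,0,0]]' >/dev/null; python3 ang.py
```

```text
lever est from tcp 0.3331025790807596 rad; radius 0.05006692539529094
t 11.1 pos [ 0.4726 -0.3714  0.175 ] yaw 142.5 zaxis [ 0.001 -0.002 -1.   ] q7 1.39 F [-1.3 -2.8  2.6] open 0.167 25.0
tool shift in units of 25mm [-0.074 -0.631 -0.001]
lever est from tcp 0.6391825313592974 rad; radius 0.04961286487639355
t 11.43 pos [ 0.4837 -0.361   0.175 ] yaw 124.6 zaxis [ 0.002 -0.003 -1.   ] q7 1.14 F [-0.4 -4.1  3.2] open 0.169 25.0
tool shift in units of 25mm [-0.355 -1.179  0.   ]
```

```bash
python3 -m pendant '[[-0.003,0.209,0,0,0,0.0333],[-0.003,0.209,0,0,0,0.0333],[-0.003,0.209,0,0,0,0.0333],[0,0,0,0,0,0]]' >/dev/null; python3 ang.py
python3 -m pendant '[[-0.003,0.209,0,0,0,0.0333],[-0.003,0.209,0,0,0,0.0333],[0,0,0,0,0,0],[0,0,0,0,0,0]]' >/dev/null; python3 ang.py
```

```text
lever est from tcp 0.940712237032008 rad; radius 0.04942143885900252
t 11.77 pos [ 0.497  -0.3542  0.1749] yaw 106.7 zaxis [ 0.001 -0.003 -1.   ] q7 0.89 F [-2.1 -4.8  4.6] open 0.172 25.0
tool shift in units of 25mm [-8.040e-01 -1.599e+00 -1.000e-03]
lever est from tcp 1.1296665441639346 rad; radius 0.04939803554363191
t 12.1 pos [ 0.5061 -0.3521  0.1749] yaw 94.9 zaxis [ 0.    -0.002 -1.   ] q7 0.74 F [-0.7 -4.1  4.5] open 0.169 25.0
tool shift in units of 25mm [-1.168e+00 -1.770e+00  1.000e-03]
```

```bash
python3 - <<'E'
from h import *
from scipy.optimize import least_squares as L
P=np.array([[.4646,-.386],[.4726,-.3714],[.4837,-.361],[.497,-.3542],[.5061,-.3521]])
for R0 in(.05,None):
    s=L(lambda a:np.hypot(P[:,0]-a[0],P[:,1]-a[1])-(R0 or a[2]),[.513,-.401,.05]).x;t=np.arctan2(P[:,1]-s[1],P[:,0]-s[0]);print(s,t[0]-t,np.degrees(t[0]))
p,d=optics.snapshot("side");cv2.imwrite("pics/s6f.png",p);q,_=optics.snapshot("scene")
cv2.imwrite("pics/s6.png",np.hstack([cv2.resize(p[205:325,225:385],(400,300),interpolation=2),cv2.resize(q[180:300,190:350],(400,300),interpolation=2)]))
E
```

```text
[ 0.5121699  -0.40186467  0.05      ] [0.         0.33421021 0.64039443 0.94076721 1.12752115] 161.55634252674668
[ 0.51343656 -0.40342843  0.05186264] [0.         0.32231475 0.61670649 0.90576648 1.08604005] 160.3599059681454
```

```bash
python3 -m pendant '[[-0.003,0.18,0,0,0,0.0286],[-0.001,0.087,0,0,0,0.0138],[0,0,0,0,0,0],[0,0,0,0,0,0],[0,0,0,0,0,0]]' >/dev/null; python3 - <<'E'
from h import *
s=r.get_state();d=s["tool_pos"][:2]-[.5122,-.4019];print(np.radians(161.6)-np.arctan2(d[1],d[0]));need(.5,-.35)
p,d=optics.snapshot("side");w,_=optics.snapshot("wrist");cv2.imwrite("pics/w7f.png",w)
cv2.imwrite("pics/s7.png",np.hstack([cv2.resize(p[240:310,225:335],(400,255),interpolation=2),cv2.resize(w[150:410],(400,255)) if 0 else cv2.resize(w[130:335,160:480],(400,255),interpolation=2)]))
E
```

```text
1.2520576868901556
t 12.62 pos [ 0.5123 -0.3515  0.1749] yaw 87.2 zaxis [-0.    -0.001 -1.   ] q7 0.63 F [-2.1 -4.1  6.1] open 0.168 25.0
tool shift in units of 25mm [ 0.036 -0.495  0.   ]
```

View pics/s7.png

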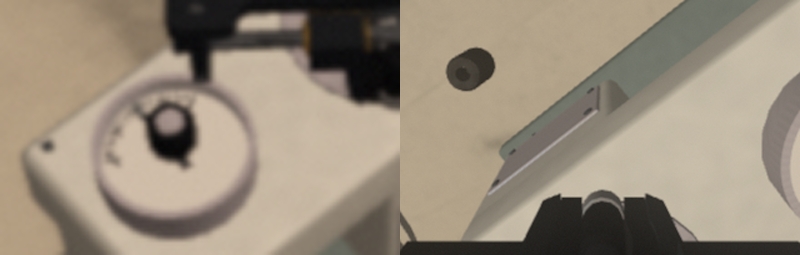

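The last view shows the live hand now swung clockwise on the gauge, its tip at about crop (140,109), i.e. side (263.5,270). I'll compare that with the expected direction numerically.

```bash
python3 - <<'E'
from h import *
c=optics.calibration("wrist");f=240/np.tan(np.radians(c["vfov"]/2));C=(f,c["cx"],c["cy"],np.load("pics/w1M.npy"))
k=np.array([.6128,-.3314]);t=atz(C,391,147.6,.18)[:2]-k;a0=np.arctan2(t[1],t[0]);print(np.linalg.norm(t),np.degrees(a0))
S=cam("side");off=np.array([271.2,270.1])-proj(S,[*k,.2025]);print("off",off)
to=lambda P:((proj(S,P)+off-[225,240])*400/110).round(0)
print("centre",to([*k,.171]),"knob top",to([*k,.1935]))
for a in(0,.3,.6,.85,.95,1.05,1.15,1.25): print(a,to([*(k+.026*np.array([np.cos(a0-a),np.sin(a0-a)])),.171]))
E
```

```text
0.027128749677542852 4.607427544002216
off [ 1.38473342 -0.01435719]
centre [174. 146.] knob top [170. 120.]
0 [115. 155.]
0.3 [115. 140.]
0.6 [121. 125.]
0.85 [130. 114.]
0.95 [134. 110.]
1.05 [138. 106.]
1.15 [143. 103.]
1.25 [148. 101.]
```

The live hand reads about 1.05 rad, the full-load value, and the lever estimate is 1.25 rad, so it is at the third click. I'll check that it holds steady, then hand in.

```bash
python3 -m pendant '[[0,0,0,0,0,0],[0,0,0,0,0,0],[0,0,0,0,0,0],[0,0,0,0,0,0],[0,0,0,0,0,0]]' && python3 -c "
from plant import r
print(r.finish_job())"
```

```text
clock: 13.13
tool_pos: [0.5123, -0.3515, 0.1749]
eef_rot: [0.724, 0.689, -0.001, 0.0]
contact_force: [-1.0, -3.1, 5.4]
opening: 0.167
finger_force: 25.0
the job is handed in; nothing more can be done
None
```

Job handed in at 13.1 s: the knob was turned home to its zero stop first, and the gripper is now holding the load lever at the third click (estimated 1.25 rad, live hand reading about 1.05 rad).

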